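Hold a pendant pressed in its sprung nest

ROBOT

A 7-joint arm with a two-finger parallel gripper is mounted at the origin on the work surface. World frame = base frame: x ahead of the robot, y to its left, z up, the work surface at z = 0. Lengths are in m, angles in rad, forces in N, time in s.
With the tool pointing down it reaches from about 0.4 to 0.9 m from the base axis. Payload 5.5 kg.
Tool frame: the origin (TCP) lies midway between the tips of the shut fingers; the grasp point (between the pads) lies 19 mm behind it; z points along the fingers, y is the line along which they close (so a half turn about z gives the same grasp; the last joint's range is limited). The gripper opens to 92 mm and grips with 3 to 60 N. Pads are 19 mm wide; open, the fingers measure 130 mm over their backs; the gripper's body (75 mm by 190 mm) begins 47 mm behind the grasp point.
Start: joints at [-0.921, 0.501, -0.427, 1.55, 0.221, 1.138, -0.21], TCP at [0.245, 0.602, 0.194] pointing down, gripper open.
Joint ranges: [-2.88, 2.88], [-0.31, 2.03], [-1.54, 1.56], [0.2, 2.42], [-1.41, 4.55], [0.19, 2.02], [-2.57, 2.57]. Speed limits (rad/s): [2.57, 2.57, 3.14, 3.14, 3.14, 3.14, 3.14].

INTERFACE

Orientations are given as a unit quaternion [x, y, z, w].
In Python, from plant import telemetry, camera, camera_info, ticket gives the robot as it stands.
- The arm moves only by the shell command python3 -m creep 'ROWS' [FORCE]. ROWS is JSON, a list of rows, each a list of 5 numbers: the shift along the tool's x, y, z in m, then the turn about the tool's z in degrees, then the opening, from -1 (shut) to 1 (fully open). A call has exactly 10 rows; each row shifts and turns the commanded pose from where the row before left it, along the tool's axes as they then stand; what a row does not reach is not made up. A row lasts 1/12 s, in which the tool goes at most 41.7 mm and 7.16 degrees, less where a joint would pass 70% of its speed; a pose out of reach is approached as far as the arm can. A call with a gripper value outside its range is refused whole. The fingers move at their own pace and stop on an object; FORCE is the grip in N (left out, the last holds). Time passes only in rows, so rows that do not move let the fingers close, or fill a call up. It gives the time, the measured TCP pose, the force, the opening and the grip force at its end, in the units of the state.
- telemetry.get_obs(): the state, without advancing time (a new reading comes with each control period).
- camera(name): name is "scene" or "top" or "wrist"; returns (picture, depth): 400x640x3 uint8, red, green, blue; 400x640 float32, m along the optical axis (not along the pixel's ray), 0 where there is no reading.
- camera_info(name): a dict with "camera_matrix" (3x3 intrinsics, pixels), "k1" (the pictures are not rectified: a ray, as slopes to the right and down, at radius r is drawn at 1 + k1 r^2 times it, then the intrinsics apply), "pose" (4x4, takes a point from camera to world coordinates). Camera axes: x right, y down, z forward; pixel columns grow to the right and rows downward; lengths in m; the calibration is good to about 2 mm. A picture is of the moment at which its call begins: read the wrist's pose just before it. camera_info takes no time and is no camera call; for the wrist camera it gives the pose at the moment of the call.
- ticket.sign_off(): hands the job in; it is judged then, once.
The state is a dict: "time": time; "q": joint angles; "qd": joint speeds; "joint_torque": joint torques, N m; "tcp_pos": TCP position; "orientation": TCP orientation; "ft_force": force on the tool from outside, world axes, zero at the start; "moment": the same for the moment, N m; "opening": opening from 0.0 (shut) to 1.0 (fully open); "grip_force": force on a finger pad.
Only numpy, scipy, OpenCV 4.12 (cv2) and the standard library are available. Lean on these libraries where they do the work, as an engineer would, in place of code of your own. Each camera call takes 0.05 s, during which the arm holds its last target. There are 200 camera calls.

TASK

One of the two sprung nests in the steel pressing block holds a solid pendant, whose stone is freshly cemented in; the other holds an open ring. Lift the collared punch out of its wooden stand, lower its foot into the nest with the solid pendant and press gently down against the spring until the punch's collar sits flat and firm on the top of the block, leaving the ring's nest and everything else on the bench alone. Finish while still holding the punch pressed down on that stop: do not let go or ease off.

Things in the scene. Friction and masses are not known exactly. Their poses are not given: they have to be found in the camera images.
- block: Fixed steel block, 90 (x) by 170 (y) by 45 mm high, a low dark strap at its foot sticking out 15 mm on each long side. Origin: centre of its underside, z up; may be turned, on either side of the bench. Two round wells, 33 mm wide, on its y axis 45 mm either side of centre. In each a sprung plunger with a flat 25 mm round top, at rest 5 mm below the block's top, carries one workpiece.
- well_a (a point): Centre of the mouth of one well, at the level of the block's top face (45 mm above the bench), at y = +45 mm in the block's frame.
- well_b (a point): Centre of the mouth of the other well, at the level of the block's top face, at y = -45 mm in the block's frame.
- plunger_a (a joint): Travel in m of the sprung plunger in well_a: 0 at rest (up), growing as it is pressed down, 0.018 at most. Spring: 4 N at the start of travel plus 0.4 N per mm. With the pendant on it and the punch's collar on the block it reads about 0.014 (spring then about 9.6 N).
- plunger_b (a joint): The same for the plunger in well_b.
- pendant: Loose solid silver disc with a flat pale stone filling its top, 28 mm in diameter, 7 mm thick, 20 g, lying on one of the two plungers (which one varies), its top 2 mm above the block's top face. Origin at the centre of its underside.
- ring: Loose open silver ring, 28 mm outside, 19 mm inside (the dark plunger shows through), 7 mm thick, 15 g, lying on the other plunger. Origin at the centre of its underside. Leave it and its plunger alone.
- punch: Loose round aluminium punch, about 0.14 kg. From below: foot 25 mm in diameter, 12 mm long; collar 52 mm in diameter, 8 mm thick (12 to 20 mm above the foot's end); shank 22 mm in diameter, from 20 to 80 mm. Origin: centre of the foot's end, z up the shank. Starts upright in its stand, collar resting on it, foot's end 10 mm above the bench. Grip the shank just above the collar.
- stand: Fixed wooden stand, 80 by 80 by 22 mm high, with a 29 mm through hole in its middle in which the punch's foot hangs. Origin at the centre of its underside.
- pliers: Bystander: pliers lying flat, about 135 mm long. Origin at the rivet, on the bench.
- jar: Bystander: small closed jar, 38 mm across, 45 mm high, near the middle between block and stand. Origin under its centre.
- hammer: Bystander: small hammer lying flat, about 220 mm long. Origin on its underside.
- file: Bystander: file with a wooden handle lying flat, about 195 mm long, 16 mm high. Origin on its underside.
- tweezers: Bystander: steel tweezers lying flat, 125 mm long. Origin on their underside.
- tray: Bystander: shallow open wooden tray, 90 by 120 by 22 mm. Origin under its centre.
- doming: Bystander: brass doming cube, 45 mm. Origin under its centre.
Not all that is in view belongs to the job. What is shaped like the block but yellow is not meant. Of the things shaped like the punch, the aluminium one is meant.

How it is judged:
By the outcome, as a careful person would: the job done as asked, in the order asked, and still so for the second after the job is handed in, while the arm keeps its last pose, push and grip.
It also fails if it takes over 48 s, if anything falls off the work surface, if the arm or the gripper's body presses on something with over 40 N, if the wrist force passes 120 N, or if a joint passes its speed limit or range.

## Working session

There is one attempt and no reset: what is moved stays moved. The work goes in short steps, Python scripts to look and compute and a shell command to move; the robot and the scene stay as the last step left them, time stands still between calls to the robot, and variables do not carry over. Pictures are saved under pics/ and viewed, at most 10 in all, crops included, and the job is handed in when it is done.

```bash
mkdir -p pics; cat > h.py <<'E'
import numpy as np, cv2
from plant import telemetry, camera, camera_info, ticket
def snap(n,f):
    i=camera_info(n); im,d=camera(n); cv2.imwrite('pics/'+f+'.png',im[:,:,::-1]); np.savez('pics/'+f,im=im,d=d,K=i['camera_matrix'],k1=i['k1'],T=i['pose']); return im,d,i
def load(f): return np.load('pics/'+f+'.npz')
def rays(s,uv):
    K=np.array(s['K']);k=float(s['k1'])
    p=cv2.undistortPoints(np.array(uv,float).reshape(-1,1,2),K,np.array([k,0,0,0.]))[:,0]
    return np.c_[p,np.ones(len(p))]
def at_z(s,uv,z):
    T=s['T'];r=rays(s,uv)@T[:3,:3].T;o=T[:3,3]
    return o+r*((z-o[2])/r[:,2])[:,None]
def cloud(s):
    h,w=s['d'].shape;v,u=np.mgrid[:h,:w]
    r=rays(s,np.c_[u.ravel(),v.ravel()])*s['d'].reshape(-1,1)
    return (r@s['T'][:3,:3].T+s['T'][:3,3]).reshape(h,w,3)
E
python3 - <<'E'
from h import *
for n in('top','scene'):
    im,d,i=snap(n,n+'0'); print(n,np.round(i['pose'],3).tolist(),i['camera_matrix'],i['k1'])
o=telemetry.get_obs();print(o)
E
```

```text
top [[0.018, -0.983, 0.182, 0.177], [-1.0, -0.018, 0.003, -0.028], [0.0, -0.182, -0.983, 1.756], [0.0, 0.0, 0.0, 1.0]] [[502.38181758   0.         330.41645599]
 [  0.         502.38181758 194.34587749]
 [  0.           0.           1.        ]] -0.04488330952956414
scene [[-0.727, 0.57, -0.383, 0.843], [0.687, 0.59, -0.424, 0.394], [-0.016, -0.571, -0.821, 0.835], [0.0, 0.0, 0.0, 1.0]] [[361.84687366   0.         319.52456245]
 [  0.         361.84687366 203.69355083]
 [  0.           0.           1.        ]] 0.02090746648760387
{'time': 0.1, 'q': array([-0.92079831,  0.50173276, -0.42678455,  1.55129193,  0.22081408,
        1.13832307, -0.21030734]), 'qd': array([-0.00066781, -0.00260948,  0.000683  , -0.00223154, -0.0006628 ,
        0.00205743,  0.00085008]), 'joint_torque': array([-1.19151303e-02, -5.67859447e+01, -5.83920792e+00, -2.79916656e+01,
       -6.91657607e-02,  2.39844772e-02,  2.00466349e-05]), 'tcp_pos': array([0.24500181, 0.60134263, 0.19341575]), 'orientation': array([ 1.92187655e-01,  9.81357825e-01, -8.32335907e-04, -1.80177010e-04]), 'ft_force': array([-0.47250346,  0.76973485,  0.01573436]), 'moment': array([ 0.04992876,  0.00670851, -0.0294276 ]), 'grip_force': 0.0, 'opening': 1.0008820933680749}
```

View pics/top0.png

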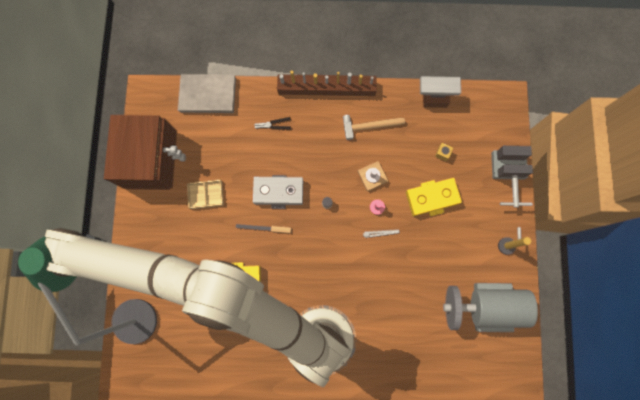

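View pics/scene0.png

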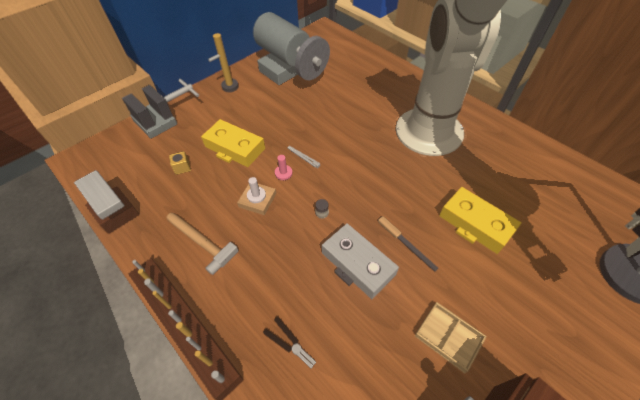

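The top view shows the steel block at about (277,190), with the pale pendant in its left well (265,189) and the ring on the right (290,189). The aluminium punch is in its stand at about (373,176), and the pink one is a decoy at (377,207). The scene view agrees: pendant (374,268), ring (346,244), punch (254,190).

```bash
python3 - <<'E'
from h import *
from plant import camera_info
for n,b in(('top0',dict(block=(250,172,306,208),stand=(355,160,390,195))),('scene0',dict(block=(318,222,400,298),stand=(235,172,278,214)))):
    s=load(n);P=cloud(s);im=s['im'].astype(int)
    for k,(u0,v0,u1,v1) in b.items():
        Q=P[v0:v1,u0:u1].reshape(-1,3);c=im[v0:v1,u0:u1].reshape(-1,3)
        lo,hi=(.037,.054) if k=='block' else (.015,.026)
        m=(Q[:,2]>lo)&(Q[:,2]<hi)
        if k=='block': m&=(c.max(1)-c.min(1)<25)
        r=cv2.minAreaRect((Q[m,:2]*1000).astype(np.float32));print(n,k,m.sum(),r,np.median(Q[m],0))
        if k=='stand':
            m=(Q[:,2]>.06)&(Q[:,2]<.12);print('shank',m.sum(),Q[m].mean(0),Q[m].max(0))
for n,pts in(('top0',[(265,189),(290,189)]),('scene0',[(374,268),(346,244)])):
    print(at_z(load(n),pts,.047))
print(np.round(camera_info('wrist')['pose'],3).tolist(),camera_info('wrist')['camera_matrix'])
E
```

```text
top0 block 945 ((506.535888671875, 160.08889770507812), (165.83175659179688, 92.65547180175781), 89.43689727783203) [0.50556788 0.15940336 0.04415937]
top0 stand 298 ((568.4226684570312, -169.5609588623047), (80.3256607055664, 80.0693130493164), 26.17489242553711) [ 0.56571969 -0.16876185  0.02153564]
shank 45 [ 0.56671783 -0.16931792  0.08606094] [ 0.58025882 -0.15910825  0.09886025]
scene0 block 2182 ((511.7533874511719, 162.98574829101562), (88.85346221923828, 168.20399475097656), 0.5934714674949646) [0.51622377 0.16748428 0.04556855]
scene0 stand 457 ((545.663818359375, -182.52780151367188), (140.95260620117188, 82.09494018554688), 25.35932731628418) [ 0.58103094 -0.15706051  0.02267305]
shank 100 [ 0.57346172 -0.16602266  0.08237782] [ 0.58333526 -0.15795946  0.09321559]
[[0.50749348 0.20453495 0.047     ]
 [0.50906861 0.11777892 0.047     ]]
[[0.50984377 0.20942137 0.047     ]
 [0.51152241 0.11928159 0.047     ]]
[[0.376, 0.884, 0.278, 0.17], [0.926, -0.359, -0.114, 0.633], [-0.001, 0.301, -0.954, 0.383], [0.0, 0.0, 0.0, 1.0]] [[344.66791115   0.         318.88696729]
 [  0.         344.66791115 196.65015384]
 [  0.           0.           1.        ]]
```

```bash
python3 -m creep '[[0,0,0,-5.5,1],[0,0,0,-5.5,1],[0,0,0,-5.5,1],[0,0,0,-5.7,1],[-0.0128,-0.0263,0,0,1],[-0.0128,-0.0263,0,0,1],[-0.0128,-0.0263,0,0,1],[-0.0128,-0.0263,0,0,1],[-0.0128,-0.0263,0,0,1],[-0.0128,-0.0263,0,0,1]]'
python3 -m creep '[[-0.0128,-0.0263,0,0,1],[-0.0128,-0.0263,0,0,1],[-0.0128,-0.0263,0,0,1],[-0.0128,-0.0263,0,0,1],[-0.0128,-0.0263,0,0,1],[-0.0128,-0.0263,0,0,1],[-0.0128,-0.0263,0,0,1],[-0.0128,-0.0263,0,0,1],[-0.0128,-0.0263,0,0,1],[-0.0128,-0.0263,0,0,1]]'
python3 - <<'E'
from h import *
snap('wrist','w1')
E
```

```text
time: 0.93
tcp_pos: [0.3223, 0.4425, 0.1939]
orientation: [-0.0, 1.0, -0.0, -0.0]
ft_force: [0.6, -0.0, 0.3]
opening: 1.002
grip_force: 0.0
time: 1.77
tcp_pos: [0.4504, 0.1798, 0.1941]
orientation: [-0.0, 1.0, -0.0, -0.0]
ft_force: [0.2, 0.3, -0.0]
opening: 0.999
grip_force: 0.0
```

View pics/w1.png

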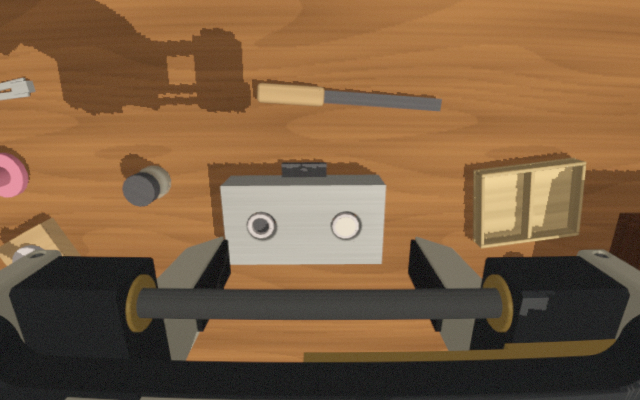

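The wrist view shows the solid pale pendant at (346,226) on the +y side, and the ring with its dark hole at (261,226). Next I'll measure the pendant, ring and block top, then move over the punch.

```bash
cat >> h.py <<'E'
def top_poly(s,box,z,dz=.005):
    P=cloud(s);u0,v0,u1,v1=box;m=np.zeros(P.shape[:2],np.uint8)
    m[v0:v1,u0:u1]=(abs(P[v0:v1,u0:u1,2]-z)<dz)
    return m
E
python3 - <<'E'
from h import *
s=load('w1');P=cloud(s)
m=top_poly(s,(215,165,395,268),.045)
v,u=np.nonzero(m);print('z',np.median(P[m>0][:,2]))
Q=at_z(s,np.c_[u,v],.045)
print(cv2.minAreaRect((Q[:,:2]*1000).astype(np.float32)))
g=cv2.cvtColor(s['im'],cv2.COLOR_RGB2GRAY)
for n,(a,b) in dict(pend=(346,226),ring=(261,226)).items():
    w=g[b-22:b+23,a-22:a+23];_,t=cv2.threshold(w,0,255,cv2.THRESH_BINARY+cv2.THRESH_OTSU)
    print(n,'z',np.median(P[b-6:b+7,a-6:a+7,2]))
    # dark annulus around the piece
    d=(w<110).astype(np.uint8)
    cs,_=cv2.findContours(d,cv2.RETR_CCOMP,cv2.CHAIN_APPROX_NONE)
    for c in cs:
        if len(c)>30:
            e=cv2.fitEllipse(c);print(e,at_z(s,[(e[0][0]+a-22,e[0][1]+b-22)],.047)[0].round(4))
E
```

```text
z 0.044655559078509544
((507.64666748046875, 164.39642333984375), (91.75149536132812, 169.59341430664062), 0.3647584021091461)
pend z 0.04700587263231565
((20.878643035888672, 21.823169708251953), (27.668590545654297, 29.89862632751465), 71.77754974365234) [0.5073 0.2084 0.047 ]
ring z 0.03960942520493371
((21.5476131439209, 21.570175170898438), (12.8546142578125, 15.158504486083984), 115.7845458984375) [0.5072 0.1193 0.047 ]
((21.92620849609375, 21.75295066833496), (26.57215690612793, 28.572017669677734), 97.68474578857422) [0.5074 0.1197 0.047 ]
```

```bash
python3 -m creep '[[-0.004,-0.032,-0.004,0,1],[-0.004,-0.032,-0.004,0,1],[-0.004,-0.032,-0.004,0,1],[-0.004,-0.032,0,0,1],[-0.004,-0.032,0,0,1],[-0.004,-0.032,0,0,1],[-0.004,-0.032,0,0,1],[-0.004,-0.032,0,0,1],[-0.004,-0.032,0,0,1],[-0.004,-0.032,0,0,1]]'
python3 - <<'E'
from h import *
snap('wrist','w2')
E
```

```text
time: 2.65
tcp_pos: [0.4902, -0.1399, 0.2061]
orientation: [-0.0, 1.0, 0.0, -0.0]
ft_force: [1.2, 0.4, -0.6]
opening: 1.002
grip_force: 0.0
```

View pics/w2.png

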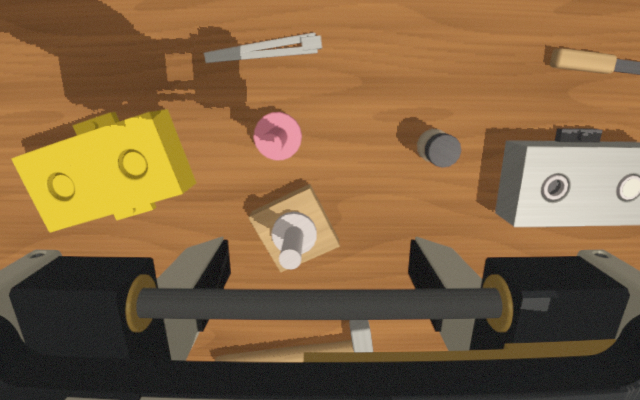

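The stand and aluminium punch are at the lower middle: collar about (294,233), shank top about (290,258). The pink decoy is at (278,136), clear of the fingers.

```bash
python3 - <<'E'
from h import *
s=load('w2');P=cloud(s)
box=(245,185,342,275)
for n,z,dz in(('stand',.022,.003),('collar',.030,.003),('cap',.090,.003)):
    m=top_poly(s,box,z,dz)
    if n!='stand':
        lab,L,st,_=cv2.connectedComponentsWithStats(m); k=1+np.argmax(st[1:,4]) ; m=(L==k).astype(np.uint8)
    v,u=np.nonzero(m);Q=at_z(s,np.c_[u,v],z)
    h=cv2.convexHull((Q[:,:2]*1000).astype(np.float32))
    print(n,len(Q),np.median(P[m>0][:,2]),cv2.minEnclosingCircle(h),cv2.minAreaRect(h))
m=top_poly(s,(250,108,305,165),.05,.06)&0
for z in (.08,.014): 
    print('pink',at_z(s,[(278,136)],z))
Q=P[105:165,250:308].reshape(-1,3);print('pinkmaxz',Q[:,2].max())
# two-view triangulation of the shank cap
t=load('top0');Pt=cloud(t)[160:195,355:390].reshape(-1,3);v,u=np.nonzero(top_poly(t,(355,160,390,195),.090,.006));print(len(u),u.mean(),v.mean())
def tri(s1,p1,s2,p2):
    d1=(rays(s1,[p1])@s1['T'][:3,:3].T)[0];d2=(rays(s2,[p2])@s2['T'][:3,:3].T)[0]
    A=np.c_[d1,-d2];b=s2['T'][:3,3]-s1['T'][:3,3];k=np.linalg.lstsq(A,b,rcond=None)[0]
    x=s1['T'][:3,3]+k[0]*d1;y=s2['T'][:3,3]+k[1]*d2;return (x+y)/2,np.linalg.norm(x-y)
v2,u2=np.nonzero(top_poly(s,box,.090,.003))
print('cap tri',tri(s,(u2.mean(),v2.mean()),t,(u.mean(),v.mean())))
w=load('w1');print('pend tri',tri(w,(344.9,225.8),load('scene0'),(374,268)),'ring',tri(w,(260.7,225.7),s,(556,187)))
E
```

```text
stand 2505 0.021639175415703427 ((569.2135009765625, -167.51473999023438), 55.751834869384766) ((569.3306274414062, -167.81430053710938), (81.48992156982422, 79.58416748046875), 26.343643188476562)
collar 960 0.029654478458441796 ((569.1112670898438, -168.18992614746094), 26.260025024414062) ((567.379638671875, -167.92343139648438), (51.6369743347168, 48.111114501953125), 78.7497787475586)
cap 359 0.08956034768360555 ((569.01220703125, -168.4474639892578), 11.685065269470215) ((568.8842163085938, -167.84786987304688), (22.062788009643555, 20.916231155395508), 0.1784409135580063)
pink [[ 0.4502191 -0.1763039  0.08     ]]
pink [[ 0.45889301 -0.18404475  0.014     ]]
pinkmaxz 0.3961977728247959
32 374.21875 171.125
cap tri (array([ 0.56697633, -0.16880995,  0.09392507]), np.float64(0.00237496171878425))
pend tri (array([0.50855189, 0.20866283, 0.04391664]), np.float64(7.881239523054795e-05)) ring (array([0.50768764, 0.11929046, 0.04593828]), np.float64(0.0002115350085467054))
```

```bash
python3 -m creep '[[-0.02,-0.007,0,0,1],[-0.02,-0.007,0,0,1],[-0.02,-0.007,0,0,1],[-0.019,-0.007,0,0,1],[0,0,0,0,1],[0,0,0.015,0,1],[0,0,0.018,0,1],[0,0,0.018,0,1],[0,0,0.018,0,1],[0,0,0.016,0,1]]' 40
python3 -m creep '[[0,0,0.016,0,1],[0,0,0.016,0,1],[0,0,0.016,0,1],[0,0,0.016,0,1],[0,0,0.012,0,1],[0,0,0.006,0,1],[0,0,0.003,0,1],[0,0,0,0,1],[0,0,0,0,1],[0,0,0,0,1]]'
```

```text
time: 3.53
tcp_pos: [0.5684, -0.1658, 0.1198]
orientation: [-0.0, 1.0, 0.0, -0.001]
ft_force: [-0.4, 0.5, 0.3]
opening: 1.002
grip_force: 0.0
time: 4.37
tcp_pos: [0.5703, -0.1667, 0.0373]
orientation: [-0.0, 1.0, -0.0, 0.001]
ft_force: [-0.4, 0.5, 1.1]
opening: 1.001
grip_force: 0.0
```

```bash
python3 -m creep '[[0.001,-0.001,0,0,0.3],[0,0,0,0,-0.1],[0,0,0,0,-0.4],[0,0,0,0,-0.6],[0,0,0,0,-1],[0,0,0,0,-1],[0,0,0,0,-1],[0,0,0,0,-1],[0,0,0,0,-1],[0,0,0,0,-1]]' 40
```

```text
time: 5.2
tcp_pos: [0.5685, -0.1675, 0.0363]
orientation: [-0.0, 1.0, 0.0, -0.0]
ft_force: [0.4, -0.0, 0.5]
opening: 0.327
grip_force: 0.0
```

```bash
python3 -m creep '[[0,0,0,0,-1],[0,0,0,0,-1],[0,0,0,0,-1],[0,0,0,0,-1],[0,0,0,0,-1],[0,0,0,0,-1],[0,0,0,0,-1],[0,0,-0.001,0,-1],[0,0,-0.002,0,-1],[0,0,-0.004,0,-1]]' 40
python3 -m creep '[[0,0,-0.006,0,-1],[0,0,-0.008,0,-1],[0,0,-0.012,0,-1],[0,0,-0.015,0,-1],[0,0,-0.015,0,-1],[0,0,-0.015,0,-1],[0,0,-0.015,0,-1],[0,0,-0.015,0,-1],[0,0,-0.01,0,-1],[0,0,0,0,-1]]'
python3 - <<'E'
from h import *
snap('wrist','w3');snap('top','t3');snap('scene','s3')
E
```

```text
time: 6.03
tcp_pos: [0.568, -0.1673, 0.043]
orientation: [-0.0, 1.0, 0.0, -0.001]
ft_force: [0.3, -0.4, -2.1]
opening: 0.227
grip_force: 39.9
time: 6.87
tcp_pos: [0.5706, -0.1681, 0.1579]
orientation: [-0.0, 1.0, -0.001, 0.003]
ft_force: [0.3, -1.3, -2.2]
opening: 0.228
grip_force: 39.9
```

View pics/w3.png

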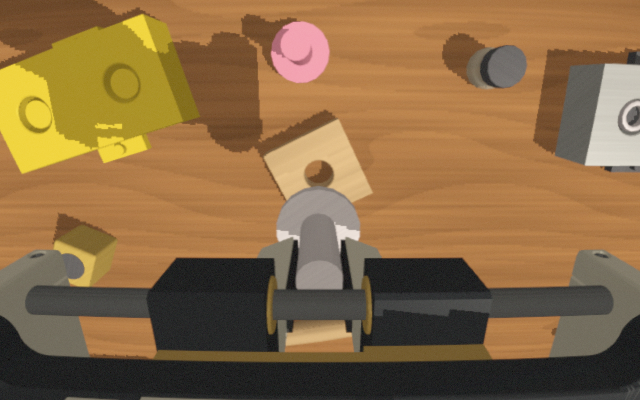

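The punch is held upright: collar about (318,218), shank top about (320,275), with the empty stand hole at (319,173). Next I'll measure the in-hand offset and tilt.

```bash
python3 - <<'E'
from h import *
s=load('w3');P=cloud(s);o=telemetry.get_obs();print(o['tcp_pos'],o['orientation'],s['T'][:3,3])
sub=P[190:300,275:362]
# collar top plane
zc=.1579-.0063; 
m=np.zeros(P.shape[:2],bool);m[185:300,272:365]=abs(P[185:300,272:365,2]-zc)<.006
v,u=np.nonzero(m);Q=P[m];print(len(Q),np.median(Q[:,2]))
A=np.c_[Q[:,:2]-[.5706,-.1681],np.ones(len(Q))];print('plane',np.linalg.lstsq(A,Q[:,2],rcond=None)[0])
h=cv2.convexHull((Q[:,:2]*1000).astype(np.float32));print(cv2.minAreaRect(h))
# front edge circle fit, R=26
from scipy.optimize import least_squares
H=h[:,0];H=H[H[:,0]<568]
f=least_squares(lambda c:np.hypot(H[:,0]-c[0],H[:,1]-c[1])-26,[570,-168],loss='soft_l1');print('collar c',f.x,np.abs(f.fun).mean())
m=np.zeros(P.shape[:2],bool);m[230:300,295:345]=abs(P[230:300,295:345,2]-zc-.06)<.005
Q=P[m];print('cap',len(Q),Q.mean(0),Q.min(0),Q.max(0))
E
```

```text
[ 0.56807387 -0.1674822   0.15400473] [-3.55504069e-04  9.99999901e-01  5.85465653e-05 -2.61798179e-04] [ 0.48798567 -0.16707757  0.34752078]
2940 0.15160316020137887
plane [ 0.03624437 -0.01093177  0.15186633]
((565.7655029296875, -166.8594970703125), (51.74204635620117, 39.007164001464844), 79.80731201171875)
collar c [ 572.15793794 -168.05864615] 0.10360752774619879
cap 1451 [ 0.56786794 -0.16700191  0.21125327] [ 0.56018806 -0.17792333  0.20660431] [ 0.57582558 -0.15568523  0.21656745]
```

```bash
python3 -m creep '[[0.001,0.008,0,0,-1],[0.003,0.016,0,0,-1],[0.004,0.025,0,0,-1],[0.004,0.026,0,0,-1],[0.004,0.026,0,0,-1],[0.004,0.026,0,0,-1],[0.004,0.026,0,0,-1],[0.004,0.026,0,0,-1],[0.004,0.026,0,0,-1],[0.004,0.026,0,0,-1]]' 60
python3 -m creep '[[0.004,0.026,0,0,-1],[0.004,0.026,0,0,-1],[0.004,0.026,0,0,-1],[0.004,0.026,0,0,-1],[0.004,0.025,0,0,-1],[0.003,0.01,0,0,-1],[0.001,0.006,0,0,-1],[0,0,0,0,-1],[0,0,0,0,-1],[0,0,0,0,-1]]'
python3 - <<'E'
from h import *
for k in 'abc': snap('wrist','w4'+k)
snap('scene','s4')
o=telemetry.get_obs();print(o['tcp_pos'],o['orientation'],o['ft_force'])
s=load('w4c');print(s['T'][:3,3]);cv2.imwrite('pics/w4z.png',cv2.resize(s['im'][100:400,170:470,::-1],(600,600),interpolation=2))
E
```

```text
time: 7.85
tcp_pos: [0.5309, 0.0652, 0.1533]
orientation: [-0.001, 1.0, 0.0, -0.001]
ft_force: [0.2, -0.6, -2.3]
opening: 0.223
grip_force: 59.9
time: 8.68
tcp_pos: [0.5086, 0.2063, 0.154]
orientation: [0.001, 1.0, -0.001, -0.0]
ft_force: [0.6, 0.1, -1.8]
opening: 0.221
grip_force: 59.9
[0.50863312 0.20708651 0.1543359 ] [ 6.80052675e-04  9.99999751e-01 -1.85430052e-04  4.35476296e-05] [-0.09727118 -0.23288753 -2.37583722]
[0.42715525 0.20764872 0.34427515]
```

View pics/w4z.png

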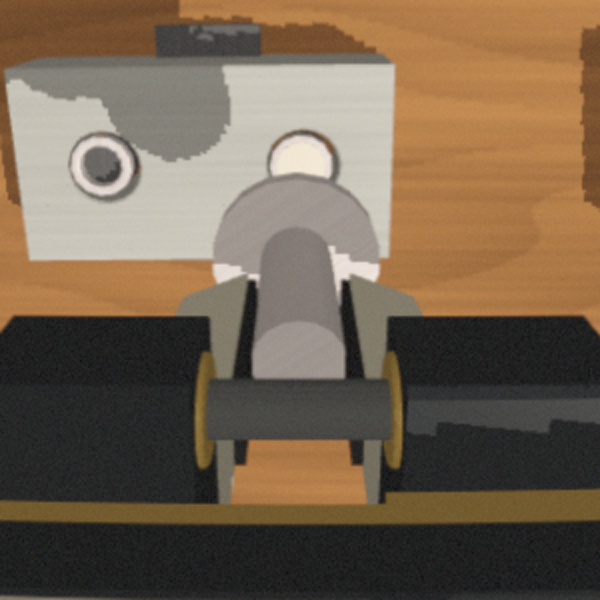

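View pics/s4.png

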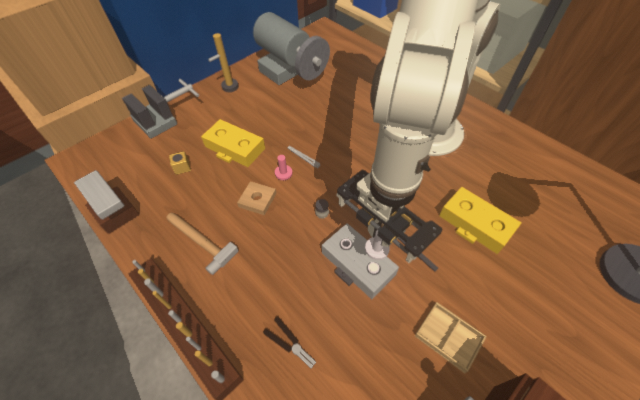

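The zoomed wrist view shows the punch held just short of the pendant at (302,160), with the ring untouched at (103,165). In the scene view the punch is over the block, the empty stand is at (257,196), and nothing is disturbed.

```bash
python3 - <<'E'
from h import *
from scipy.optimize import least_squares
for n in('w4a','w4b','w4c'):
    s=load(n);P=cloud(s);T=s['T'];tcp=T[:3,3]
    m=top_poly(s,(165,120,375,235),.045,.005);v,u=np.nonzero(m);Q=at_z(s,np.c_[u,v],.045);
    mx=(Q[:,1]>.06)
    r=cv2.minAreaRect((Q[mx,:2]*1000).astype(np.float32));print(n,'block',np.round(r[0],1),np.round(r[1],1),round(r[2],2),np.median(P[m>0][:,2]))
    g=cv2.cvtColor(s['im'],cv2.COLOR_RGB2GRAY);a,b=221,182
    w=g[b-22:b+23,a-22:a+23];d=(w<100).astype(np.uint8)
    cs,_=cv2.findContours(d,cv2.RETR_CCOMP,cv2.CHAIN_APPROX_NONE)
    for c in cs:
        if 30<len(c)<200:
            e=cv2.fitEllipse(c);print(' ring',np.round(e[1],1),at_z(s,[(e[0][0]+a-22,e[0][1]+b-22)],.047)[0].round(4))
    m=np.zeros(P.shape[:2],bool);B=(slice(180,250),slice(270,365));m[B]=abs(P[B][:,:,2]-.148)<.008
    v,u=np.nonzero(m);Q=P[m];Q0=Q
    A=np.c_[Q[:,:2]-tcp[:2]-[.08,0],np.ones(len(Q))];print(' plane',np.linalg.lstsq(A,Q[:,2],rcond=None)[0].round(4),len(Q))
    H=cv2.convexHull((at_z(s,np.c_[u,v],np.median(Q[:,2]))[:,:2]*1000).astype(np.float32))[:,0];H=H[H[:,0]<505]
    f=least_squares(lambda c:np.hypot(H[:,0]-c[0],H[:,1]-c[1])-26,[508,208],loss='soft_l1');print(' collar',f.x.round(1),np.abs(f.fun).mean().round(2))
    m=np.zeros(P.shape[:2],bool);B=(slice(255,292),slice(290,350));m[B]=abs(P[B][:,:,2]-.207)<.004
    Q=P[m];H=cv2.convexHull((Q[:,:2]*1000).astype(np.float32))[:,0]
    f=least_squares(lambda c:np.hypot(H[:,0]-c[0],H[:,1]-c[1])-11,[508,208],loss='soft_l1');print(' cap',len(Q),np.median(Q[:,2]),Q.min(0).round(4),Q.max(0).round(4),f.x.round(1))
E
```

```text
w4a block [507.9 164.1] [ 90.6 169.8] 0.42 0.044658831220574624
 ring [ 7.3 12.4] [0.511  0.1225 0.047 ]
 ring [12.  22.2] [0.5033 0.1287 0.047 ]
 plane [ 0.0466 -0.0131  0.1481] 3026
 collar [508.5 206.4] 0.31
 cap 1494 0.20770683054956168 [0.4975 0.1944 0.203 ] [0.5143 0.2207 0.2109] [505.2 206.8]
w4b block [508.  164.1] [ 90.7 169.7] 0.47 0.04464056371815256
 ring [ 7.3 12.3] [0.5112 0.1222 0.047 ]
 ring [ 9.6 21.2] [0.5031 0.1297 0.047 ]
 plane [ 0.0496 -0.0118  0.1482] 3026
 collar [508.7 206.5] 0.27
 cap 1490 0.20781642544208845 [0.4974 0.1944 0.203 ] [0.5146 0.2207 0.2109] [505.8 206. ]
w4c block [508.  164.1] [ 90.7 169.7] 0.48 0.044652076271671615
 ring [ 8.1 12.3] [0.5108 0.1221 0.047 ]
 ring [19.2 25.7] [0.5043 0.1254 0.047 ]
 plane [ 0.05   -0.0118  0.1483] 3030
 collar [508.8 206.7] 0.32
 cap 1506 0.20793536491260375 [0.4976 0.1946 0.2031] [0.5147 0.221  0.211 ] [504.4 207. ]
```

```bash
python3 - <<'E'
from h import *
for n in('w4c','w3','s4'):
    s=load(n);P=cloud(s).reshape(-1,3)
    def fit(m,c):
        Q=P[m];A=np.c_[Q[:,:2]-c,np.ones(len(Q))];x=np.linalg.lstsq(A,Q[:,2],rcond=None)[0];r=Q[:,2]-A@x;k=abs(r)<.0015;x=np.linalg.lstsq(A[k],Q[k,2],rcond=None)[0];print(n,x.round(4),k.sum())
    c=(.5087,.2067) if n!='w3' else (.572,-.168)
    d=np.hypot(P[:,0]-c[0],P[:,1]-c[1])
    fit((d<.025)&(abs(P[:,1]-c[1])>.0125)&(abs(P[:,2]-.148)<.006),c)
    if n=='w4c': fit((P[:,2]>.041)&(P[:,2]<.0465)&(abs(P[:,0]-.508)<.043)&(abs(P[:,1]-.164)<.08)&(d>.03),c)
    fit((d<.014)&(abs(P[:,2]-.2085)<.004),c)
E
```

```text
w4c [ 0.0051 -0.0143  0.148 ] 1400
w4c [0.0002 0.0001 0.0446] 10190
w4c [ 0.0166 -0.0139  0.208 ] 1223
w3 [ 0.0034 -0.0125  0.1517] 1331
w3 [ 0.1172 -0.0116  0.2116] 1045
s4 [-0.0008 -0.0163  0.1493] 91
s4 [-0.1974 -0.0259  0.2098] 10
```

```bash
python3 -m creep '[[0.0012,0.0027,0,0,-1],[0,0,0.004,0,-1],[0,0,0.01,0,-1],[0,0,0.012,0,-1],[0,0,0.014,0,-1],[0,0,0.014,0,-1],[0,0,0.012,0,-1],[0,0,0.006,0,-1],[0,0,0.002,0,-1],[0,0,0,0,-1]]' 60
python3 - <<'E'
from h import *
o=telemetry.get_obs();print(o['tcp_pos'],o['ft_force'])
s0=snap('wrist','w5');snap('scene','s5')
s=load('w5');P=cloud(s)
from scipy.optimize import least_squares
m=np.zeros(P.shape[:2],bool);B=(slice(160,250),slice(260,375));m[B]=abs(P[B][:,:,2]-.074)<.004
v,u=np.nonzero(m);zc=np.median(P[m][:,2])
H=cv2.convexHull((at_z(s,np.c_[u,v],zc)[:,:2]*1000).astype(np.float32))[:,0];H=H[H[:,0]<503]
f=least_squares(lambda c:np.hypot(H[:,0]-c[0],H[:,1]-c[1])-26,[508,208],loss='soft_l1');print(zc,f.x,abs(f.fun).mean())
m=top_poly(s,(0,60,500,300),.045,.004);v,u=np.nonzero(m);Q=at_z(s,np.c_[u,v],.045);print(cv2.minAreaRect((Q[:,:2]*1000).astype(np.float32)))
a=s['im'][:,:,::-1];b=load('s5')['im'][200:300,310:450,::-1]
cv2.imwrite('pics/c5.png',np.vstack([a[60:300,120:520],cv2.resize(b,(400,286),interpolation=2)]))
E
```

```text
time: 9.72
tcp_pos: [0.5065, 0.211, 0.0794]
orientation: [-0.0, 1.0, -0.0, -0.001]
ft_force: [0.3, -0.6, -1.2]
opening: 0.224
grip_force: 59.9
[0.5064718  0.21097529 0.07943751] [ 0.32032863 -0.55668029 -1.23014501]
0.07324914093343529 [507.46966799 210.96779349] 0.20318011428850447
((506.3817443847656, 116.84356689453125), (266.2731018066406, 98.36468505859375), 87.79493713378906)
```

View pics/c5.png

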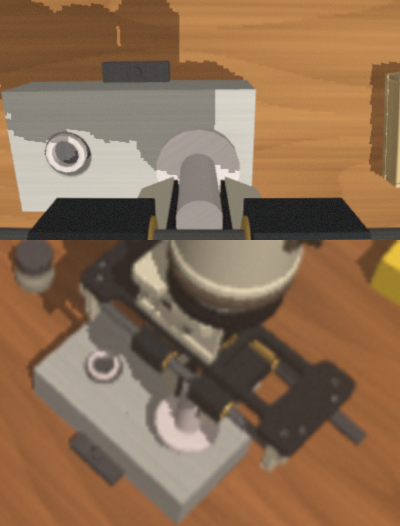

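The collar sits over the pendant's well, with the ring clear to the left at (68,153). I'll trim y slightly and press slowly.

```bash
python3 -m creep '[[0,-0.001,0,0,-1],[0,0,0.002,0,-1],[0,0,0.002,0,-1],[0,0,0.002,0,-1],[0,0,0.002,0,-1],[0,0,0.002,0,-1],[0,0,0.001,0,-1],[0,0,0.001,0,-1],[0,0,0,0,-1],[0,0,0,0,-1]]' 60
python3 - <<'E'
from h import *
from scipy.optimize import least_squares
s0=snap('wrist','w6');s=load('w6');P=cloud(s)
o=telemetry.get_obs();print(o['tcp_pos'],o['ft_force'],o['moment'])
m=np.zeros(P.shape[:2],bool);B=(slice(160,250),slice(260,375));m[B]=abs(P[B][:,:,2]-.063)<.005
v,u=np.nonzero(m);zc=np.median(P[m][:,2])
H=cv2.convexHull((at_z(s,np.c_[u,v],zc)[:,:2]*1000).astype(np.float32))[:,0];H=H[H[:,0]<503]
f=least_squares(lambda c:np.hypot(H[:,0]-c[0],H[:,1]-c[1])-26,[508,208],loss='soft_l1');print(zc,f.x)
Q=P.reshape(-1,3);k=(abs(Q[:,2]-.045)<.003)&(abs(Q[:,0]-.49)<.02)&(abs(Q[:,1]-.16)<.11);print('block y',np.percentile(Q[k,1],[.3,99.7]));
E
```

```text
time: 10.65
tcp_pos: [0.5073, 0.2101, 0.0686]
orientation: [-0.0, 1.0, 0.0, 0.0]
ft_force: [-0.4, -0.8, 3.2]
opening: 0.223
grip_force: 60.0
[0.50730914 0.21012696 0.06858779] [-0.04301952 -0.88639048  3.39417982] [-0.11601211  0.1099962  -0.01302474]
0.06242395674177656 [507.88786872 210.15732457]
block y [0.07959845 0.24854812]
```

```bash
python3 -m creep '[[0,-0.0005,0.0015,0,-1],[0,0,0.0015,0,-1],[0,0,0.0015,0,-1],[0,0,0.0015,0,-1],[0,0,0.001,0,-1],[0,0,0.001,0,-1],[0,0,0,0,-1],[0,0,0,0,-1],[0,0,0,0,-1],[0,0,0,0,-1]]' 60
```

```text
time: 11.53
tcp_pos: [0.5074, 0.2101, 0.0607]
orientation: [-0.0, 1.0, 0.0, 0.0]
ft_force: [-1.1, -0.0, 6.7]
opening: 0.227
grip_force: 60.0
```

```bash
python3 -m creep '[[0,0,0.0005,0,-1],[0,0,0.0005,0,-1],[0,0,0.0005,0,-1],[0,0,0,0,-1],[0,0,0,0,-1],[0,0,0,0,-1],[0,0,0,0,-1],[0,0,0,0,-1],[0,0,0,0,-1],[0,0,0,0,-1]]' 60
```

```text
time: 12.37
tcp_pos: [0.5075, 0.21, 0.0593]
orientation: [-0.0, 1.0, 0.0, 0.0]
ft_force: [-0.7, 0.4, 7.5]
opening: 0.225
grip_force: 60.0
```

```bash
python3 -m creep '[[0,0,0.0005,0,-1],[0,0,0.0005,0,-1],[0,0,0,0,-1],[0,0,0,0,-1],[0,0,0,0,-1],[0,0,0,0,-1],[0,0,0,0,-1],[0,0,0,0,-1],[0,0,0,0,-1],[0,0,0,0,-1]]' 60
```

```text
time: 13.2
tcp_pos: [0.5076, 0.21, 0.059]
orientation: [-0.0, 1.0, 0.0, 0.001]
ft_force: [-2.6, -0.8, 13.4]
opening: 0.225
grip_force: 60.0
```

```bash
python3 -m creep '[[0,0,0.0004,0,-1],[0,0,0.0004,0,-1],[0,0,0,0,-1],[0,0,0,0,-1],[0,0,0,0,-1],[0,0,0,0,-1],[0,0,0,0,-1],[0,0,0,0,-1],[0,0,0,0,-1],[0,0,0,0,-1]]' 60
python3 - <<'E'
from h import *
snap('wrist','w7');snap('scene','s7');s=load('w7');P=cloud(s).reshape(-1,3)
o=telemetry.get_obs();print(o['tcp_pos'],o['ft_force'],o['moment'],o['grip_force'])
c=(.5078,.2097);d=np.hypot(P[:,0]-c[0],P[:,1]-c[1])
def fit(m):
    Q=P[m];A=np.c_[Q[:,:2]-c,np.ones(len(Q))];x=np.linalg.lstsq(A,Q[:,2],rcond=None)[0];k=abs(Q[:,2]-A@x)<.0015;x=np.linalg.lstsq(A[k],Q[k,2],rcond=None)[0];print(x.round(4),k.sum())
fit((d<.025)&(abs(P[:,1]-c[1])>.0125)&(abs(P[:,2]-.053)<.005))
fit((P[:,2]>.041)&(P[:,2]<.047)&(abs(P[:,0]-.508)<.043)&(abs(P[:,1]-.164)<.08)&(d>.03))
cv2.imwrite('pics/c7.png',np.vstack([s['im'][60:300,120:520,::-1],cv2.resize(load('s7')['im'][200:300,310:450,::-1],(400,286),interpolation=2)]))
E
```

```text
time: 14.03
tcp_pos: [0.5078, 0.2099, 0.059]
orientation: [-0.0, 1.0, 0.0, 0.001]
ft_force: [-5.1, -2.7, 19.1]
opening: 0.228
grip_force: 60.0
[0.50777719 0.20992238 0.05897385] [-4.54883855 -1.70095581 20.08632086] [-0.33173974  1.16321657  0.05822881] 59.99738574028015
[-0.008  -0.0097  0.0529] 1398
[0.0008 0.0002 0.0447] 17627
```

View pics/c7.png

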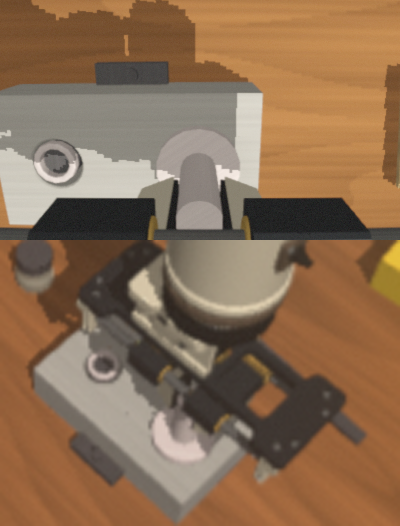

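The collar is on the block: its top is 8.2 mm above the block face at 20 N, and the ring is untouched at (57,161). A small side load remains, so I'll relieve it to let the collar sit flatter.

```bash
python3 -m creep '[[0.0004,-0.0002,0,0,-1],[0.0004,-0.0002,0.0002,0,-1],[0,0,0,0,-1],[0,0,0,0,-1],[0,0,0,0,-1],[0,0,0,0,-1],[0,0,0,0,-1],[0,0,0,0,-1],[0,0,0,0,-1],[0,0,0,0,-1]]' 60
cat > flat.py <<'E'
from h import *
import sys
for n in 'ab':
    snap('wrist',sys.argv[1]+n);s=load(sys.argv[1]+n);P=cloud(s).reshape(-1,3)
    c=(.5078,.2097);d=np.hypot(P[:,0]-c[0],P[:,1]-c[1])
    Q=P[(d<.025)&(abs(P[:,1]-c[1])>.0125)&(abs(P[:,2]-.053)<.005)]
    A=np.c_[Q[:,:2]-c,np.ones(len(Q))];x=np.linalg.lstsq(A,Q[:,2],rcond=None)[0];k=abs(Q[:,2]-A@x)<.0015;print(np.linalg.lstsq(A[k],Q[k,2],rcond=None)[0].round(4))
o=telemetry.get_obs();print(o['tcp_pos'],o['ft_force'],o['moment'],o['orientation'])
E
python3 flat.py w8
```

```text
time: 14.97
tcp_pos: [0.5076, 0.2099, 0.0589]
orientation: [-0.0, 1.0, 0.001, 0.001]
ft_force: [-3.6, -1.3, 18.6]
opening: 0.226
grip_force: 60.0
[-0.0003 -0.01    0.0529]
[-0.0034 -0.0081  0.0529]
[0.50765152 0.209935   0.0589301 ] [-3.49384252 -2.08266573 18.82094382] [-0.24505977  0.79402773  0.01448603] [-3.81037084e-04  9.99998751e-01  5.24276877e-04  1.44118084e-03]
```

```bash
python3 -m creep '[[0.0004,0,0.0004,0,-1],[0.0004,0,0.0004,0,-1],[0,0,0.0003,0,-1],[0,0,0,0,-1],[0,0,0,0,-1],[0,0,0,0,-1],[0,0,0,0,-1],[0,0,0,0,-1],[0,0,0,0,-1],[0,0,0,0,-1]]' 60
python3 flat.py w9
```

```text
time: 15.9
tcp_pos: [0.5077, 0.2099, 0.0589]
orientation: [-0.0, 1.0, 0.001, 0.002]
ft_force: [-4.1, -2.7, 25.8]
opening: 0.222
grip_force: 60.0
[-0.0043 -0.008   0.0528]
[-0.004  -0.0082  0.0528]
[0.50770224 0.20986192 0.05888558] [-4.65956606 -2.4478956  25.75760823] [-0.47094461  1.06428645  0.01736688] [-1.80266917e-04  9.99997374e-01  5.71331507e-04  2.21222962e-03]
```

```bash
python3 -m creep '[[0.0004,-0.0005,0,0,-1],[0.0003,-0.0004,0,0,-1],[0,0,0,0,-1],[0,0,0,0,-1],[0,0,0,0,-1],[0,0,0,0,-1],[0,0,0,0,-1],[0,0,0,0,-1],[0,0,0,0,-1],[0,0,0,0,-1]]' 60
python3 flat.py w10
```

```text
time: 16.83
tcp_pos: [0.5076, 0.2098, 0.0588]
orientation: [-0.0, 1.0, 0.001, 0.003]
ft_force: [-1.8, -1.0, 21.7]
opening: 0.222
grip_force: 60.0
[ 0.0006 -0.0046  0.0528]
[ 0.     -0.0056  0.0528]
[0.50757115 0.20979739 0.05881788] [-2.9142941  -1.48380787 22.35343694] [-0.02334554  0.6204351   0.05241718] [-3.59444237e-04  9.99995367e-01  1.17894601e-03  2.78328683e-03]
```

The collar is flat to within about 0.3° and firm at 22 N, with the side load mostly gone. Handing in.

```bash
python3 -c "
from plant import ticket
print(ticket.sign_off())"
```

```text
the job is handed in; nothing more can be done
None
```

The aluminium punch is in the pendant's nest, held down with its collar on the block at about 22 N and flat to about 0.3°; the ring and its nest were not touched, and the job was handed in at about 17 s.

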